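# Lower the propped cover of the turbidity meter and start the reading

### The job

The sample vial is in the turbidity meter, and the meter's cover stands propped open on its spring-loaded wire stay. Without gripping anything, push the cover a little further up from below with your fingers so that the stay folds away, let the cover come down on the backs of the fingers and lower it gently until it is fully shut, never letting it drop or bang. Then press the green start key right down and let go; leave the vial and the other things on the bench alone.

Things in the scene. Friction and masses are not known exactly. Their poses are not given: they have to be found in the camera images.
- meter: turbidity meter, white and grey, fixed, 200 mm deep (x) x 240 mm wide (y), deck 85 mm above the bench. Origin: centre of its underside; -x is its front (toward the robot), +y its left. The hinged cover is on its left part, over the vial well (x -35, y +55 mm). At the right rear a display console 113 mm high (x -10 to +93, y -116 to -24 mm); in front of that the green start key.
- cover (a joint): cover's hinge, rad: 0 = fully shut (level), grows as it is raised, stop at 1.45 (still leaning forward: it always wants to fall shut; no damper, about 0.35 kg, 165 mm from hinge to front edge). It starts at about 1.15, propped by the stay, which blocks it from going lower until freed by raising the cover to about 1.27 or more. Then, left alone, it falls shut in half a second.
- cover_hinge (a point): on the hinge axis in the middle of the cover's width; at x +45, y +50, z +94 mm of the meter. Its frame turns with the cover: -x points from the hinge to the front edge, z out of the cover's top, y along the hinge axis (the meter's y).
- cover_lip (a point): middle of the cover's front edge, at its underside; 165 mm from the hinge axis. Frame as cover_hinge. When shut it stands 92 mm above the bench and 20 mm in front of the housing's front wall, so a finger fits under the lip there.
- cover_liner: the cover's black underside plate, 120 mm wide, 5 mm thick; its front 25 mm is a bare finger lip. The underside lies 2 mm below the hinge axis when shut and is flat for at least 50 mm behind the front edge. Origin on the hinge axis, frame as cover_hinge.
- cover_shell: the cover's white top shell, 15 mm thick, on top of the liner, starting 26 mm behind the front edge. Origin on the hinge axis, frame as cover_hinge.
- stay (a joint): pivot of the bent wire stay (5 mm wire, 71 mm long) at the cover's right edge (pivot at x -10, y -16, z +88 mm of the meter), rad: 0 = folded forward on the deck, about 1.9 = propping the cover. A weak spring folds it by itself once its pin is clear of the small catch under the raised cover; no need to touch it.
- start_key (a joint): travel of the start key, m: 0 = up, 0.005 = right down; a spring returns it. Fully down takes about 4 N.
- start_key_top (a point): centre of the top of the green start key, 24 mm across, pressed straight down; it lies on the right front of the deck, at x -62, y -72 mm of the meter.
- sample_vial: sample vial with a white cap, 23 mm across, 50 mm high, standing upright in the meter's well with its cap 5 mm below the deck. Origin: centre of its underside. Not to be moved.
- petri_dish: petri dish, 62 mm across, 14 mm high, lying left of the meter; bystander. Origin: centre of its underside.
- dropper_bottle: amber dropper bottle, 38 mm across, 107 mm high, at the left; bystander. Origin: centre of its underside.
- vial_a: vial, 23 mm across, 50 mm high, on the bench at the left front; bystander. Origin: centre of its underside.
- vial_c: vial, 23 mm across, 55 mm high, on the bench at the left front; bystander. Origin: centre of its underside.

How it is judged (in metres and radians):
On the way, in this order (a step that is already met when the one before it is completed fails the run):
1. the cover has been raised off the stay and the stay has folded away, the cover still up (value of joint stay below 0.3 rad and value of joint cover above 0.7 rad), for 0.05 s.
2. the cover is fully shut and at rest (value of joint cover below 0.02 rad and velocity of joint cover between -0.1 and 0.1 rad/s), for 0.2 s.
3. the start key has been pressed down with the cover shut (value of joint start_key above 0.004 m and value of joint cover below 0.02 rad), for 0.04 s.
At the end, for the whole second after the job is handed in: The cover is fully shut (hinge under 0.02 rad), the stay folded flat (under 0.15 rad), the start key back up (under 1.5 mm), the sample vial in its well within 12 mm and every bystander within 20 mm of where it stood (value of joint cover below 0.02 rad and value of joint stay below 0.15 rad and value of joint start_key below 0.0015 m and distance of sample_vial from where it was at the start of the episode below 0.012 m and distance of each of petri_dish, dropper_bottle, vial_a, vial_c from where it was at the start of the episode below 0.02 m); the robot touches nothing.
It fails at once if the cover dropped or banged: it fell faster than 2.2 rad/s, or faster than 1.3 rad/s within the last 0.12 rad before shut (velocity of joint cover below -2.2 rad/s or (value of joint cover below 0.12 rad and velocity of joint cover below -1.3 rad/s)).
It fails at once if the cover was pinched between the fingers (top and underside pressed at once) (contact force between each of cover_shell, cover_liner and the fingers above 2 N).
It fails at once if the cover was pushed with more than 25 N (contact force between cover_liner and the arm above 25 N).
It fails at once if the start key was pressed while the cover was open (value of joint start_key above 0.003 m and value of joint cover above 0.05 rad).
It fails at once if the sample vial or a bystander was moved, lifted or knocked over (distance of sample_vial from where it was at the start of the episode above 0.012 m or distance of any of petri_dish, dropper_bottle, vial_a, vial_c from where it was at the start of the episode above 0.02 m).
It also fails if it takes over 64 s, if anything falls off the work surface, if the arm or the gripper's body presses on something with over 40 N, if the wrist force passes 120 N, or if a joint passes its speed limit or range.

### The arm

A 6-joint arm with a two-finger parallel gripper is mounted at the origin on a cart in front of the work surface, level with it; the furniture and walls round the work are solid. World frame = base frame: x ahead of the robot, y to its left, z up, the work surface at z = 0. Lengths are in mm, angles in rad, forces in N, time in s.
With the tool pointing down it reaches from about 275 to 1000 mm from the base axis. Payload 8.4 kg.
Tool frame: the origin (TCP) lies on the centre line of the jaws, within the pads' length; the fingertips stand 17 mm ahead of it and the grasp point (between the pads) lies 2 mm behind it; z points along the fingers, y is the line along which they close (so a half turn about z gives the same grasp; the last joint's range is limited). The gripper opens to 85 mm and grips with 20 to 120 N. Pads are 22 mm wide; open, the fingers measure 114 mm over their backs; the gripper's body (76 mm by 85 mm) begins 54 mm behind the grasp point. The pads swing forward as they close: fully open they stand 13 mm farther back than shut.
Start: joints at [1.153, 0.353, 1.633, -0, 1.155, -0.002], TCP at [252.45, 571.749, 248.281] pointing down, gripper open.
Joint ranges: [-2.63, 2.63], [-0.92, 2.1], [0.06, 2.66], [-1.3, 4.44], [0, 2.69], [-3.02, 3.02]. Speed limits (rad/s): [2.22, 2.22, 2.79, 3.14, 3.14, 3.14].

### API

Orientations are given as [roll, pitch, yaw] about the fixed x, y, z axes, in that order (R = Rz(yaw) Ry(pitch) Rx(roll)).
In Python, from rig import r, eyes gives the robot as it stands. The module is installed in compiled form; this text tells all that it offers.
- The arm moves only by the shell command python3 -m inch 'ROWS' [FORCE]. ROWS is JSON, a list of rows, each a list of 7 numbers: the shift along the tool's x, y, z in m, then the turn, a rotation vector about the tool's x, y, z in degrees, then the closure, from -1 (fully open) to 1 (shut). In form: [[x, y, z, rx, ry, rz, gripper], ...]. A call has 1 to 8 rows; each row shifts and turns the commanded pose from where the row before left it, along the tool's axes as they then stand; what a row does not reach is not made up. A row lasts 1/10 s, in which the tool goes at most 50 mm and 8.59 degrees, less where a joint would pass 70% of its speed; a pose out of reach is approached as far as the arm can. A call with a gripper value outside its range is refused whole. The fingers move at their own pace and stop on an object; FORCE is the grip in N (left out, the last holds). Time passes only in rows, so rows that do not move let the fingers close. It gives the time, the measured TCP pose, the force, the opening and the grip force at its end, in the units of the state.
- r.sense(): the state, without advancing time (a new reading comes with each control period).
- eyes.grab_frame(name): name is "scene" or "top"; returns a dict with "img" (384x512x3 uint8, blue, green, red), "fx", "fy", "cx", "cy" (pixels), "R" (3x3) and "t" (3): a world point X has camera coordinates R X + t. Camera axes: x right, y down, z forward; pixel columns grow to the right and rows downward; lengths in mm; the calibration is good to about 2 mm. A picture is of the moment at which its call begins. There is no depth.
- r.sign_off(): hands the job in; it is judged then, once.
The state is a dict: "clock": time; "qpos": joint angles; "qvel": joint speeds; "joint_efforts": joint torques, N m; "eef_pos": TCP position; "tcp_rot": TCP orientation; "contact_force": force on the tool from outside, world axes, zero at the start; "wrist_torque": the same for the moment, N m; "opening": opening from 0.0 (shut) to 1.0 (fully open); "grasp_force": force on a finger pad.
Only numpy, scipy, OpenCV 4.12 (cv2) and the standard library are available. Lean on these libraries where they do the work, as an engineer would, in place of code of your own. Each camera call takes 0.05 s, during which the arm holds its last target. There are 200 camera calls.

## Working session

There is one attempt and no reset: what is moved stays moved. The work goes in short steps, Python scripts to look and compute and a shell command to move; the robot and the scene stay as the last step left them, time stands still between calls to the robot, and variables do not carry over. Pictures are saved under pics/ and viewed, at most 10 in all, crops included, and the job is handed in when it is done.

```bash
mkdir -p pics
python3 - <<'E'
from rig import r,eyes
import cv2,json,numpy as np
s=r.sense();print(s['clock'],s['eef_pos'],s['tcp_rot'],s['contact_force'])
for n in("scene","top"):
    f=eyes.grab_frame(n);cv2.imwrite(f"pics/{n}0.png",cv2.resize(f["img"],(768,576),interpolation=cv2.INTER_CUBIC))
    np.savez(f"{n}.npz",**f)
    R=np.array(f["R"]);print(n,-R.T@np.array(f["t"]),f["fx"],f["cx"],f["cy"],R[2])
E
```

```text
0.0 [252.24783229 571.33791254 247.56372992] [-3.14019977e+00 -6.81083959e-06  2.72582889e+00] [ 0.05239099  1.02466164 -0.33568795]
scene [-64.90428303 912.74559968 431.24394111] 360.22804952910496 257.1791805671775 193.29950370136257 [ 0.64118319 -0.65926372 -0.39275369]
top [ 368.81438841  360.32169833 1151.81507892] 494.07790002022006 252.3492059260102 187.3262651464309 [ 0.09618223  0.0063417  -0.99534354]
```

View pics/scene0.png

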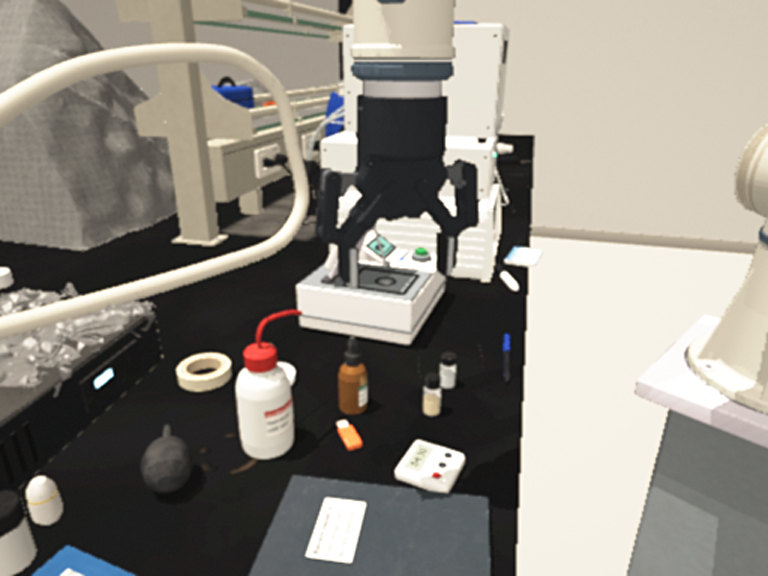

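View pics/top0.png

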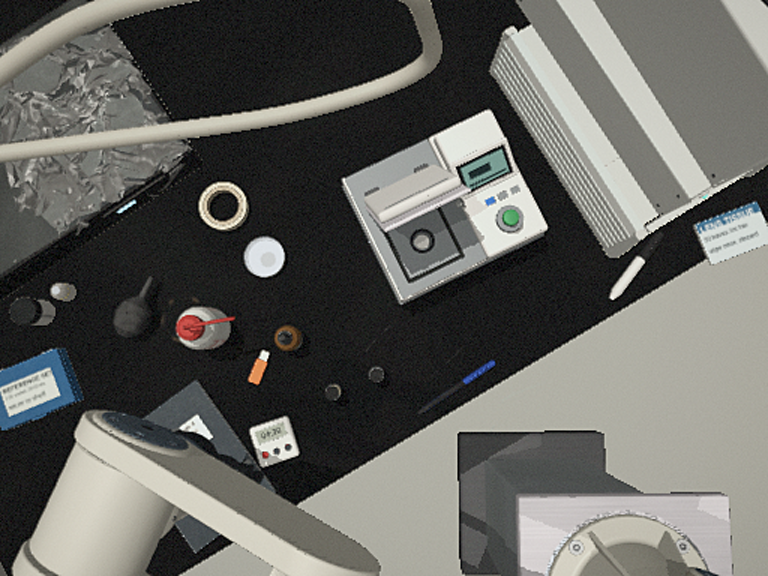

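The scene view shows the gripper in front of the meter. The top view (768x576) shows the meter clearly: front-left corner about (402,303), front-right (549,236), back-left (342,179), key (510,217), vial (422,241). I'll enlarge that part.

Run:
```python
import numpy as np,cv2
f=np.load("top.npz");c=f["img"][65:215,220:375]
cv2.imwrite("pics/topcrop.png",cv2.resize(c,None,fx=4,fy=4,interpolation=cv2.INTER_CUBIC)[:600])
```

```text
(no output)
```

View pics/topcrop.png

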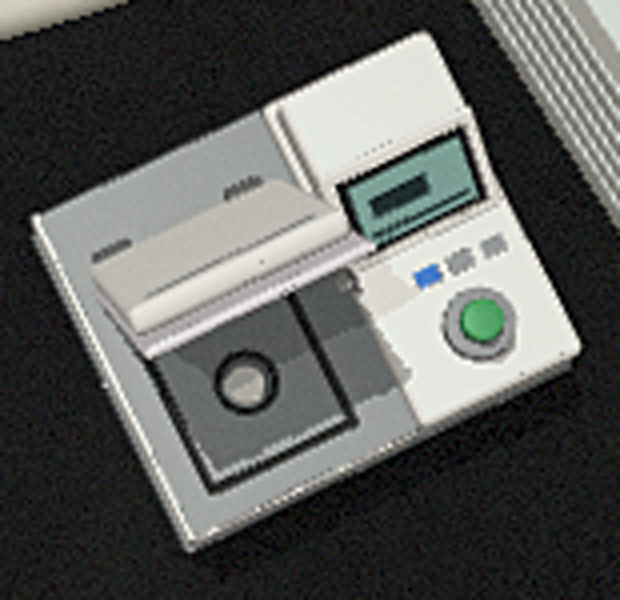

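The crop (4x, origin 220,65) gives these pixels: deck front-left (192,543), front-right (580,352), back-left (33,217), well ring centre (247,381), key ring (480,324), lip corners (148,357) and (375,245). Next I'll fit the pose.

```bash
cat > h.py <<'E'
import numpy as np,json
from scipy.optimize import least_squares
from scipy.spatial.transform import Rotation as Ro
f=np.load("top.npz");R,t=f["R"],f["t"]
def proj(X,f=f):
    c=X@f["R"].T+f["t"];return np.c_[f["fx"]*c[:,0]/c[:,2]+f["cx"],f["fy"]*c[:,1]/c[:,2]+f["cy"]]
def lip(a,y): return [45-165*np.cos(a)-2*np.sin(a),y,94+165*np.sin(a)-2*np.cos(a)]
def toW(P,m): return np.atleast_2d(P)@np.array([[np.cos(m[2]),np.sin(m[2]),0],[-np.sin(m[2]),np.cos(m[2]),0],[0,0,1]])+[m[0],m[1],0]
try: m=np.load("m.npy")
except Exception: m=None
E
python3 - <<'E'
from h import *
px=np.array([[192,543],[580,352],[33,217],[247,381],[480,324],[148,357],[375,245]])
px=(px+.5)/4-.5+[220,65]
def pts(a): return np.array([[-100,120,85],[-100,-120,85],[100,120,85],[-35,55,85],[-62,-72,86],lip(a,110),lip(a,-10)])
def res(p): return (proj(toW(pts(p[3]),p[:3]))-px).ravel()
s=least_squares(res,[480,100,-.4,1.15],loss="soft_l1")
print(s.x,np.round(s.fun.reshape(-1,2),1));np.save("m.npy",s.x[:3])
m=s.x
for n,P in dict(key=[-62,-72,93],lip_open=lip(1.15,50),lip_shut=lip(0,50)).items(): w=toW(P,m)[0];print(n,w,np.hypot(*w[:2]))
# bystanders from top image (768 scale) on plane z
for n,(u,v,z) in dict(bottle=(288,337,100),va=(376,374,50),vc=(333,392,55),dish=(264,257,14),wash=(203,327,60)).items():
    d=R.T@[(u/1.5-f["cx"])/f["fx"],(v/1.5-f["cy"])/f["fy"],1];c=-R.T@t;w=c+d*(z-c[2])/d[2];
    q=w[:2]-m[:2];C,S=np.cos(m[2]),np.sin(m[2]);print(n,w,"meter",C*q[0]+S*q[1],-S*q[0]+C*q[1])
E
```

```text
[5.85436483e+02 2.68672428e+02 4.43107277e-01 7.45048859e+00] [[ 0.1 -0.2]
 [ 1.9 -0.6]
 [-0.2 -0.3]
 [-0.   0.5]
 [-0.6  0.4]
 [-0.7  0. ]
 [ 0.4  0.1]]
key [560.29411627 177.04349461  93.        ] 587.6001154814868
lip_open [542.1127428  303.45676957 243.78907526] 621.2666391358297
lip_shut [455.58819306 262.39377079  92.        ] 525.7481265861463
bottle [392.09249752 496.06298751 100.        ] meter -77.17814444840873 288.32602645187575
va [337.42766905 372.43116663  50.        ] meter -179.57063548327403 200.07157394943027
vc [311.98301191 435.67928889  55.        ] meter -175.44039259525354 268.1207961313689
dish [517.97729367 544.6003884   14.        ] meter 57.35952307037473 278.20292389261516
wash [408.93849321 626.63679141  60.        ] meter -5.9757201695054505 399.06680761119384
```

Fit is good (cover 1.167 rad, residuals under 2 px). Lip and bystander positions agree with the description. Plan: close the fingers, turn the tool so its y lies along the meter's y, and tilt it 45° forward.

```bash
cat >> h.py <<'E'
def tool(tilt): # deg from vertical, pointing meter +x and down
    return Ro.from_euler('z',m[2])*Ro.from_euler('y',-tilt,degrees=True)*Ro.from_matrix(np.diag([-1,1,-1]))
def tcp_at(a,tilt=45,y=50,ins=12,half=11): # meter frame tcp for finger touching cover at angle a
    T=np.radians(tilt);z=np.array([np.sin(T),0,-np.cos(T)]);x=np.array([-np.cos(T),0,-np.sin(T)])
    if a>np.pi/2-T:
        c=np.array(lip(a,y))+ins*np.array([np.cos(a),0,-np.sin(a)]);return c-17*z+half*x
    return np.array(lip(a,y))-(17-ins)*z+half*x
def delta(Pm,Rt,s):
    Rc=Ro.from_euler('xyz',s["tcp_rot"]);d=Rc.inv().apply(toW(Pm,m)[0]-s["eef_pos"])
    return np.round(d,1),np.round((Rc.inv()*Rt).as_rotvec(degrees=True),2)
E
python3 -m inch '[[0,0,0,0,0,-8.2,1],[0,0,0,0,0,-8.2,1],[0,0,0,0,0,-8.2,1],[0,0,0,0,0,-8.2,1],[0,0,0,0,0,-8.2,1],[0,0,0,0,0,-8.2,1]]' 20
python3 -m inch '[[0,0,0,0,-7.5,0,1],[0,0,0,0,-7.5,0,1],[0,0,0,0,-7.5,0,1],[0,0,0,0,-7.5,0,1],[0,0,0,0,-7.5,0,1],[0,0,0,0,-7.5,0,1],[0,0,0,0,0,0,1]]'
python3 - <<'E'
from h import *
from rig import r
s=r.sense();print(s["clock"],s["eef_pos"],s["qpos"],s["contact_force"])
print(delta(tcp_at(1.16)+[-45,0,0],tool(45),s))
for a in(1.16,1.3,.8,.4,0): p=tcp_at(a);print(a,np.round(p),np.round(toW(p,m)[0]))
E
```

```text
clock: 0.7
eef_pos: [252.3, 571.5, 247.8]
tcp_rot: [-3.141, -0.001, -2.693]
contact_force: [0.7, -0.4, -0.0]
opening: -0.002
grasp_force: 0.0
clock: 1.4
eef_pos: [252.3, 568.9, 245.6]
tcp_rot: [-3.13, 0.743, -2.693]
contact_force: [-0.2, -0.8, -1.3]
opening: 0.001
grasp_force: 0.0
1.4 [252.31636694 568.86857942 245.56094755] [ 1.45884256  0.24194109  2.01996363 -1.0339905   0.73979144  0.1935251 ] [-0.16667809 -0.80758274 -1.336494  ]
(array([ -59.2, -363.7,   69.4]), array([-0.47, -2.43,  0.23]))
1.16 [-38.  50. 238.] [530. 298. 238.]
1.3 [-18.  50. 245.] [548. 306. 245.]
0.8 [-83.  50. 207.] [489. 278. 207.]
0.4 [-119.   50.  152.] [456. 263. 152.]
0 [-131.   50.   88.] [445. 258.  88.]
```

```bash
python3 -m inch '[[0,-0.035,0,0,0,0,1],[0,-0.035,0,0,0,0,1],[0,-0.035,0,0,0,0,1],[0,-0.035,0,0,0,0,1],[0,-0.035,0,0,0,0,1],[0,-0.035,0,0,0,0,1],[0,-0.035,0,0,0,0,1],[0,-0.035,0,0,0,0,1]]'
python3 -m inch '[[-0.020,-0.028,0.023,0,0,0,1],[-0.020,-0.028,0.023,0,0,0,1],[-0.020,-0.028,0.023,0,-2.4,0,1],[0,0,0,0,0,0,1],[0,0,0,0,0,0,1]]'
python3 - <<'E'
from h import *
from rig import r,eyes
import cv2
s=r.sense();print(s["clock"],s["qpos"],s["contact_force"])
print(delta(tcp_at(1.16)+[-45,0,0],tool(45),s),delta(tcp_at(1.16),tool(45),s)[0])
a=eyes.grab_frame("scene")["img"][110:310,150:350];b=eyes.grab_frame("top")["img"][65:265,180:380]
cv2.imwrite("pics/pre.png",cv2.resize(np.hstack([a,b]),(800,400),interpolation=cv2.INTER_CUBIC))
E
```

```text
clock: 2.2
eef_pos: [373.6, 315.9, 250.1]
tcp_rot: [-3.134, 0.743, -2.699]
contact_force: [0.5, 0.3, -0.2]
opening: -0.005
grasp_force: 0.0
clock: 2.7
eef_pos: [488.6, 279.3, 244.2]
tcp_rot: [-3.134, 0.776, -2.702]
contact_force: [-0.9, -0.4, -0.9]
opening: -0.001
grasp_force: 0.0
2.7 [ 0.5757362   0.03656107  2.30111417 -1.26058407  0.10748996 -0.21436767] [-0.90474865 -0.35614535 -0.92460005]
(array([ 4.4, -1.1,  4.8]), array([-0.55, -0.52, -0.14])) [-27.7  -0.7  36.3]
```

View pics/pre.png

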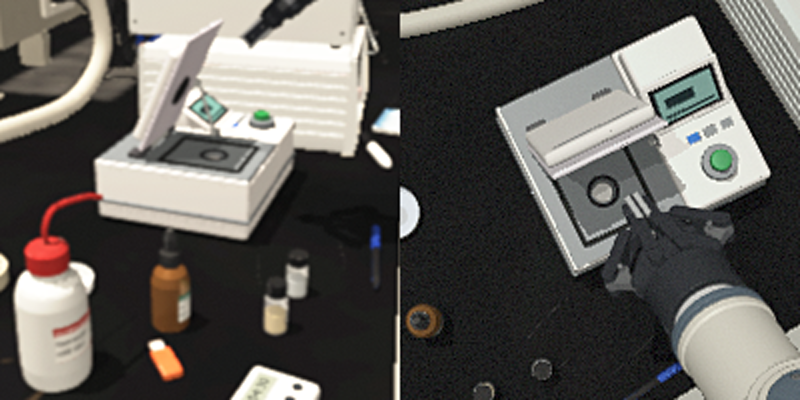

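The cover is propped open and clear of the fingers, which point at it about 45 mm in front (closed tip near (640,205) in the right panel). The wrist is near its singularity (q5 is about 0.1), so I'll fit a quick kinematic model and choose a better tilt.

Run:
```python
from h import *
D=[([1.153,.353,1.633,0,1.155,-.002],[252.3,571.5,247.8],[-3.140,0,2.726]),
([1.45884,.24194,2.01996,-1.034,.7398,.1935],[252.316,568.869,245.561],[-3.13,.743,-2.693]),
([.57574,.03656,2.30111,-1.26058,.10749,-.21437],[488.6,279.3,244.2],[-3.134,.776,-2.702])]
def wr(q,p): a0,h,L1,L2,Lt,o=p; s=q[1]+q[2]; return np.array([a0+L1*np.sin(q[1])+L2*np.sin(s)+o*np.cos(s),h+L1*np.cos(q[1])+L2*np.cos(s)-o*np.sin(s)])
def res(p):
    o=[]
    for q,P,e in D:
        w=np.array(P)-p[4]*Ro.from_euler('xyz',e).as_matrix()[:,2]
        o+=list(wr(q,p)-[np.hypot(w[0],w[1]),w[2]])+[300*(np.arctan2(w[1],w[0])-q[0])]
    return np.r_[o,1e-2*(p-[0,300,450,450,250,0])]
s=least_squares(res,[0,300,450,450,250,0]);p=s.x;print(np.round(p),np.round(s.fun,1));np.save("kin.npy",p)
def ik(Pm,tilt,yo):
    z=(Ro.from_euler('z',m[2]+np.radians(yo))*Ro.from_euler('y',-tilt,degrees=True)).apply([0,0,-1])
    w=toW(Pm,m)[0]-p[4]*z;q1=np.arctan2(w[1],w[0]);t=[np.hypot(w[0],w[1]),w[2]]
    g=least_squares(lambda x:wr([0,*x],p)-t,[.1,2.2]).x;s=g.sum()
    f=np.array([np.sin(s)*np.cos(q1),np.sin(s)*np.sin(q1),np.cos(s)])
    return np.round([q1,*g,s,np.degrees(np.arccos(f@z))],2)
for tilt in(25,35,45):
  for a in(1.35,1.16,.8,.4,0): print(tilt,a,ik(tcp_at(a,tilt),tilt,0))
```

```text
[  9. 297. 561. 489. 322.  61.] [-0.   0.   0.6 -0.  -0.1 -0.4  0.1  0.   1.2  0.1 -0.   1.1  0.4  0.7
  0.6]
25 1.35 [ 0.53  0.19  1.92  2.11 34.4 ]
25 1.16 [ 0.53  0.16  1.98  2.14 32.57]
25 0.8 [ 0.54  0.13  2.11  2.24 27.  ]
25 0.4 [ 0.55  0.17  2.23  2.4  17.9 ]
25 0 [0.55 0.3  2.29 2.59 7.15]
35 1.35 [ 0.54  0.15  2.05  2.2  19.31]
35 1.16 [ 0.54  0.12  2.11  2.23 17.5 ]
35 0.8 [ 0.55  0.1   2.23  2.33 12.  ]
35 0.4 [0.57 0.17 2.34 2.51 4.18]
35 0 [ 0.57  0.33  2.4   2.73 12.18]
45 1.35 [0.55 0.15 2.17 2.32 4.78]
45 1.16 [0.55 0.12 2.23 2.35 4.46]
45 0.8 [0.57 0.12 2.34 2.46 7.79]
45 0.4 [ 0.58  0.22  2.45  2.67 18.7 ]
45 0 [ 0.59  0.43  2.5   2.93 32.89]
```

```bash
cat >> h.py <<'E'
p=np.load("kin.npy")
def wr(q): a0,h,L1,L2,Lt,o=p; s=q[1]+q[2]; return np.array([a0+L1*np.sin(q[1])+L2*np.sin(s)+o*np.cos(s),h+L1*np.cos(q[1])+L2*np.cos(s)-o*np.sin(s)])
def ik(Pm,tilt,yo=0):
    z=(Ro.from_euler('z',m[2]+np.radians(yo))*Ro.from_euler('y',-tilt,degrees=True)).apply([0,0,-1])
    w=toW(Pm,m)[0]-p[4]*z;q1=np.arctan2(w[1],w[0]);t=[np.hypot(w[0],w[1]),w[2]]
    g=least_squares(lambda x:wr([0,*x])-t,[.1,2.2]).x;s=g.sum()
    B=Ro.from_euler('zy',[0,0]) ; F=Ro.from_euler('z',q1)*Ro.from_euler('y',s)
    v=F.inv().apply(z) # forearm frame: z along forearm, x 'down' bend
    return np.round([q1,*g,np.arctan2(v[1],v[0]),np.arccos(v[2])],2)
E
python3 - <<'E'
from h import *
print("now",ik(tcp_at(1.16)+[-45,0,0],45)) # expect .576 .037 2.30 -1.26 .107
for tilt in(55,62,70):
  for a in(1.35,1.16,.8,.4,0): print(tilt,a,ik(tcp_at(a,tilt),tilt))
P=tcp_at(1.16)+[-90,0,0]
for t,y in((45,0),(15,0),(15,25),(30,25),(45,25),(62,25),(62,0)): print(t,y,ik(P,t,y),ik(P+[0,0,60],t,y))
E
```

```text
now [ 0.57  0.05  2.31 -1.63  0.09]
55 1.35 [ 0.56  0.19  2.28 -2.82  0.3 ]
55 1.16 [ 0.56  0.17  2.34 -2.84  0.34]
55 0.8 [ 0.58  0.2   2.44 -2.89  0.47]
55 0.4 [ 0.6   0.35  2.54 -2.94  0.71]
55 0 [ 0.61  0.61  2.56 -2.98  0.99]
62 1.35 [ 0.56  0.25  2.34 -2.93  0.54]
62 1.16 [ 0.57  0.24  2.4  -2.94  0.59]
62 0.8 [ 0.59  0.3   2.5  -2.95  0.75]
62 0.4 [ 0.61  0.49  2.58 -2.96  1.01]
62 0 [ 0.62  0.77  2.59 -2.98  1.3 ]
70 1.35 [ 0.57  0.35  2.39 -2.98  0.83]
70 1.16 [ 0.58  0.36  2.45 -2.98  0.9 ]
70 0.8 [ 0.6   0.46  2.55 -2.97  1.09]
70 0.4 [ 0.63  0.69  2.61 -2.97  1.37]
70 0 [ 0.64  0.97  2.59 -2.96  1.63]
45 0 [ 0.59 -0.03  2.39 -1.62  0.1 ] [ 0.59 -0.16  2.32 -0.49  0.22]
15 0 [ 0.54  0.07  2.05 -0.04  0.76] [ 0.54  0.    1.97 -0.03  0.91]
15 25 [0.46 0.08 2.04 0.15 0.79] [0.46 0.01 1.96 0.13 0.93]
30 25 [0.37 0.01 2.2  0.51 0.52] [ 0.37 -0.08  2.13  0.4   0.67]
45 25 [0.27 0.01 2.35 1.38 0.43] [ 0.27 -0.11  2.29  1.02  0.5 ]
62 25 [0.15 0.16 2.5  2.13 0.77] [ 0.15 -0.02  2.45  1.88  0.67]
62 0 [ 0.62  0.12  2.57 -2.87  0.63] [ 0.62 -0.09  2.51 -2.71  0.38]
```

The forward tilt needs the wrist flipped (q4 near π), reached by pointing left on the way. First: back off, reduce the tilt and roll 180° so joint 6 stays within range.

```bash
python3 -m inch '[[0.008,0,-0.008,0,7.5,0,1],[0.008,0,-0.008,0,7.5,0,1],[0.008,0,-0.008,0,7.5,0,1],[0.008,0,-0.008,0,7.5,0,1],[0,0,0,0,0,0,1],[0,0,0,0,0,0,1]]'
python3 -m inch '[[0,0,0,0,0,8.2,1],[0,0,0,0,0,8.2,1],[0,0,0,0,0,8.2,1],[0,0,0,0,0,8.2,1],[0,0,0,0,0,8.2,1],[0,0,0,0,0,8.2,1],[0,0,0,0,0,8.2,1],[0,0,0,0,0,8.2,1]]'
python3 -m inch '[[0,0,0,0,0,8.2,1],[0,0,0,0,0,8.2,1],[0,0,0,0,0,8.2,1],[0,0,0,0,0,8.2,1],[0,0,0,0,0,8.2,1],[0,0,0,0,0,8.2,1],[0,0,0,0,0,8.2,1],[0,0,0,0,0,8.2,1]]'
python3 -m inch '[[0,0,0,0,0,8.2,1],[0,0,0,0,0,8.2,1],[0,0,0,0,0,8.2,1],[0,0,0,0,0,8.2,1],[0,0,0,0,0,8.2,1],[0,0,0,0,0,8.2,1],[0,0,0,0,0,0,1]]'
cat >> h.py <<'E'
def toolr(tilt,yo=0): return Ro.from_euler('z',yo,degrees=True)*tool(tilt)*Ro.from_euler('z',180,degrees=True)
E
python3 - <<'E'
from h import *
from rig import r
s=r.sense();print(s["clock"],s["qpos"],s["contact_force"])
P=tcp_at(1.16)+[-90,0,0]
print(delta(P,toolr(15),s),delta(P,toolr(35,28),s),delta(P,toolr(62,25),s))
print(((toolr(35,28)).inv()*toolr(62,25)).as_rotvec(True),(toolr(62,25).inv()*toolr(62,0)).as_rotvec(True))
E
```

```text
clock: 3.4
eef_pos: [487.7, 254.7, 250.5]
tcp_rot: [-3.072, 0.58, -2.721]
contact_force: [-0.7, 0.1, -0.5]
opening: -0.0
grasp_force: 0.0
clock: 4.2
eef_pos: [487.1, 253.7, 249.2]
tcp_rot: [2.625, 0.281, 2.316]
contact_force: [0.4, -1.3, -0.6]
opening: -0.002
grasp_force: 0.0
clock: 5.0
eef_pos: [487.1, 253.7, 249.2]
tcp_rot: [2.649, -0.323, 1.328]
contact_force: [0.1, 0.4, 0.9]
opening: 0.004
grasp_force: 0.0
clock: 5.7
eef_pos: [487.1, 253.8, 249.2]
tcp_rot: [3.076, -0.578, 0.41]
contact_force: [-0.6, -0.3, 0.9]
opening: 0.001
grasp_force: 0.0
5.7 [ 0.56619176  0.02112293  2.1855528  -0.39480489  0.39850185  2.06928005] [-0.57154598 -0.27510709  0.85210354]
(array([-34. , -19.6,  -9.8]), array([  4.49, -18.08,  -2.31])) (array([-34. , -19.6,  -9.8]), array([ 20.43,   2.63, -24.72])) (array([-34. , -19.6,  -9.8]), array([ 23.68,  28.97, -17.42]))
[-2.26778845 26.9937852   2.00636974] [-2.20736898e+01 -1.60296301e-15  1.17367891e+01]
```

```bash
python3 -m inch '[[-0.008,-0.004,-0.002,4.1,0.5,-4.9,1],[-0.008,-0.004,-0.002,4.1,0.5,-4.9,1],[-0.008,-0.004,-0.002,4.1,0.5,-4.9,1],[-0.008,-0.004,-0.002,4.1,0.5,-4.9,1],[0,0,0,4.1,0.5,-4.9,1],[0,0,0,0,0,0,1],[0,0,0,0,0,0,1]]'
python3 -m inch '[[0,0,0,-0.5,5.4,0.4,1],[0,0,0,-0.5,5.4,0.4,1],[0,0,0,-0.5,5.4,0.4,1],[0,0,0,-0.5,5.4,0.4,1],[0,0,0,-0.5,5.4,0.4,1],[0,0,0,0,0,0,1]]'
python3 - <<'E'
from h import *
from rig import r
s=r.sense();print(s["clock"],s["qpos"],s["contact_force"])
P=tcp_at(1.16)+[-90,0,0]
print(delta(P,toolr(62,25),s),delta(P,toolr(62,0),s))
E
```

```text
clock: 6.4
eef_pos: [463.6, 251.1, 238.2]
tcp_rot: [3.125, -0.566, 0.7]
contact_force: [-0.4, 0.5, 0.8]
opening: -0.001
grasp_force: 0.0
clock: 7.0
eef_pos: [454.6, 268.0, 238.0]
tcp_rot: [-3.11, -0.785, 0.685]
contact_force: [-0.1, -0.1, -0.3]
opening: -0.007
grasp_force: 0.0
7.0 [ 3.79103762e-01  1.59629876e-03  2.36433711e+00  1.48487439e+00
  2.46685400e-01 -1.33064802e-01] [-0.13816024 -0.10309694 -0.2990715 ]
(array([-7.5,  2.9, -7.2]), array([ 7.17, 16.85, -6.91])) (array([-7.5,  2.9, -7.2]), array([-13.  ,  17.08,   8.02]))
```

```bash
python3 -m inch '[[0,0,-0.002,1.4,3.4,-1.4,1],[0,0,-0.002,1.4,3.4,-1.4,1],[0,0,-0.002,1.4,3.4,-1.4,1],[0,0,-0.002,1.4,3.4,-1.4,1],[0,0,0,1.4,3.4,-1.4,1],[0,0,0,0,0,0,1]]'
python3 -m inch '[[0,0,0,-4.0,0,2.1,1],[0,0,0,-4.0,0,2.1,1],[0,0,0,-4.0,0,2.1,1],[0,0,0,-4.0,0,2.1,1],[0,0,0,-4.0,0,2.1,1],[0,0,0,0,0,0,1],[0,0,0,0,0,0,1]]'
python3 - <<'E'
from h import *
from rig import r
s=r.sense();print(s["clock"],s["qpos"],s["contact_force"])
print(delta(tcp_at(1.16,62)+[-30,0,0],toolr(62,0),s))
E
```

```text
clock: 7.6
eef_pos: [448.1, 265.5, 239.7]
tcp_rot: [-3.117, -1.045, 0.848]
contact_force: [0.8, -0.5, -0.5]
opening: 0.002
grasp_force: 0.0
clock: 8.3
eef_pos: [450.9, 268.9, 244.4]
tcp_rot: [3.132, -1.058, 0.544]
contact_force: [0.6, 0.4, -0.3]
opening: -0.001
grasp_force: 0.0
8.3 [ 0.53705742  0.07428956  2.5379249   3.14835504  0.52822694 -1.57987313] [ 0.63164925  0.40790222 -0.27876282]
(array([14.6, 12.8, 51.9]), array([-4.53,  1.39,  2.77]))
```

```bash
python3 -m inch '[[0.004,0.003,0.012,-1.1,0.3,0.7,1],[0.004,0.003,0.012,-1.1,0.3,0.7,1],[0.004,0.003,0.012,-1.1,0.3,0.7,1],[0.003,0.003,0.012,-1.1,0.3,0.7,1],[0,0,0,0,0,0,1],[0,0,0,0,0,0,1]]'
python3 - <<'E'
from h import *
from rig import r,eyes
import cv2
s=r.sense();print(s["clock"],s["qpos"],s["contact_force"])
for a in (1.16,1.2,1.25,1.3,1.35):print(a,delta(tcp_at(a,62),toolr(62,0),s))
a=eyes.grab_frame("scene")["img"][110:310,150:350];b=eyes.grab_frame("top")["img"][65:265,180:380]
cv2.imwrite("pics/pre2.png",cv2.resize(np.hstack([a,b]),(800,400),interpolation=cv2.INTER_CUBIC))
E
```

```text
clock: 8.9
eef_pos: [500.7, 279.5, 233.7]
tcp_rot: [3.141, -1.078, 0.441]
contact_force: [-0.1, 0.0, -0.5]
opening: -0.002
grasp_force: 0.0
8.9 [ 0.57247217  0.19082479  2.46278771  3.34996183  0.59653476 -1.68164432] [-0.11422912  0.02713006 -0.47864498]
1.16 (array([14.3, -4. , 30.7]), array([ 0.15,  0.23, -0.05]))
1.2 (array([19.1, -4. , 34.5]), array([ 0.15,  0.23, -0.05]))
1.25 (array([24.8, -4.1, 39.5]), array([ 0.15,  0.23, -0.05]))
1.3 (array([30.3, -4.1, 44.9]), array([ 0.15,  0.23, -0.05]))
1.35 (array([35.5, -4.1, 50.5]), array([ 0.15,  0.23, -0.05]))
```

View pics/pre2.png

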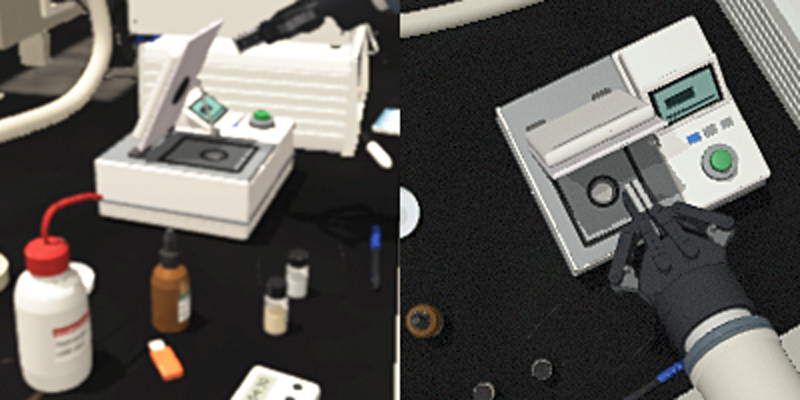

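The flipped wrist works: the closed fingers point at the liner just below the lip. Now I'll make contact and watch the force.

```bash
python3 -m inch '[[0.003,-0.001,0.006,0,0,0,1],[0.003,-0.001,0.006,0,0,0,1],[0.003,-0.001,0.006,0,0,0,1],[0.002,-0.001,0.005,0,0,0,1],[0.002,0,0.004,0,0,0,1],[0.002,0,0.004,0,0,0,1]]'
python3 -m inch '[[0.0025,0,0.002,0,0,0,1],[0.0025,0,0.002,0,0,0,1],[0.0028,0,0.0025,0,0,0,1],[0.0028,0,0.0025,0,0,0,1]]'
python3 - <<'E'
from h import *
from rig import r
s=r.sense();print(s["clock"],s["contact_force"])
for a in (1.2,1.25,1.3,1.35):print(a,delta(tcp_at(a,62),toolr(62,0),s))
E
```

```text
clock: 9.6
eef_pos: [530.9, 297.5, 232.3]
tcp_rot: [3.138, -1.079, 0.441]
contact_force: [-1.2, -0.2, 0.2]
opening: -0.001
grasp_force: 0.4
clock: 10.0
eef_pos: [542.5, 302.8, 237.7]
tcp_rot: [3.138, -1.079, 0.441]
contact_force: [-0.6, -0.1, -0.9]
opening: -0.005
grasp_force: 0.3
10.0 [-0.64906656 -0.13154048 -0.9437056 ]
1.2 (array([-7. , -0.7, -5.7]), array([ 0.31,  0.18, -0.07]))
1.25 (array([-1.3, -0.7, -0.6]), array([ 0.31,  0.18, -0.07]))
1.3 (array([ 4.2, -0.8,  4.7]), array([ 0.31,  0.18, -0.07]))
1.35 (array([ 9.4, -0.8, 10.3]), array([ 0.31,  0.18, -0.07]))
```

```bash
python3 -m inch '[[0.002,0,0.002,0,0,0,1],[0.002,0,0.002,0,0,0,1],[0.002,0,0.002,0,0,0,1],[0.001,0,0.002,0,0,0,1],[0,0,0,0,0,0,1],[0,0,0,0,0,0,1]]'
python3 - <<'E'
from h import *
from rig import r,eyes
import cv2
s=r.sense();print(s["clock"],s["contact_force"])
for a in (1.3,1.35,1.25):print(a,delta(tcp_at(a,62),toolr(62,0),s))
a=eyes.grab_frame("scene")["img"][100:250,190:340];b=eyes.grab_frame("top")["img"][90:240,220:370]
cv2.imwrite("pics/up.png",cv2.resize(np.hstack([a,b]),(800,400),interpolation=cv2.INTER_CUBIC))
E
```

```text
clock: 10.6
eef_pos: [551.6, 307.1, 239.8]
tcp_rot: [3.138, -1.079, 0.441]
contact_force: [0.3, 1.1, -0.7]
opening: -0.002
grasp_force: 0.2
10.6 [ 0.27046847  1.0721938  -0.71153642]
1.3 (array([-2.5, -0.8, -3.2]), array([ 0.31,  0.19, -0.07]))
1.35 (array([ 2.8, -0.8,  2.4]), array([ 0.31,  0.19, -0.07]))
1.25 (array([-8. , -0.7, -8.5]), array([ 0.31,  0.19, -0.07]))
```

View pics/up.png

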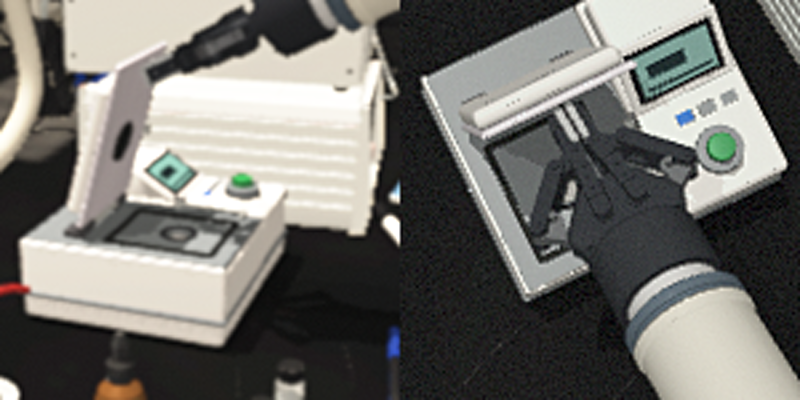

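In the picture the fingertips touch the liner near the lip. Top-panel lip corners are at about (470,135) and (635,65). I'll compute the cover angle from them, and zoom in on the stay.

Run:
```python
from h import *
from rig import eyes
import cv2
px=(np.array([[70,135],[235,65]])+.5)/8*3-.5+[220,90]
for a in(1.16,1.2,1.25,1.3,1.35,1.4): print(a,np.round(proj(toW([lip(a,110),lip(a,-10)],m))-px,1).tolist())
g=eyes.grab_frame("scene")
# expected stay pivot and pin, propped vs folded
for n,f2 in(("scene",g),):
  pts=[[-10,-16,88],[-81,-16,88],[-10-71*np.cos(1.9),-16,88+71*np.sin(1.9)]]
  print(n,proj(toW(pts,m),f2))
cv2.imwrite("pics/stay.png",cv2.resize(g["img"][150:210,200:290],(780,520),interpolation=cv2.INTER_CUBIC))
```

```text
1.16 [[10.3, 14.1], [6.2, 12.5]]
1.2 [[8.8, 11.0], [4.9, 9.3]]
1.25 [[7.0, 7.0], [3.2, 5.3]]
1.3 [[5.1, 3.0], [1.5, 1.2]]
1.35 [[3.2, -1.1], [-0.3, -2.9]]
1.4 [[1.3, -5.1], [-2.2, -6.9]]
scene [[256.43855804 175.61703702]
 [281.43990595 178.84259818]
 [248.58526059 151.09632749]]
```

View pics/stay.png

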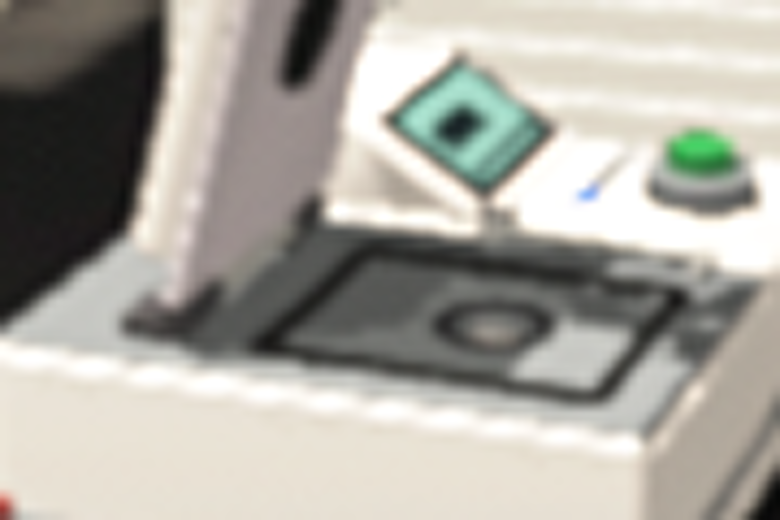

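No wire stands at the pivot (490,220) any more, a light wire lies on the deck at right, and the cover is at about 1.31 rad. I'll raise it slightly more for certainty and work out the lowering rows.

```bash
python3 -m inch '[[0.0015,0,0.0015,0,0,0,1],[0.0015,0,0.0015,0,0,0,1],[0,0,0,0,0,0,1],[0,0,0,0,0,0,1]]'
cat > low.py <<'E'
from h import *
from rig import r
import sys
a0,a1,n=float(sys.argv[1]),float(sys.argv[2]),int(sys.argv[3])
s=r.sense();c=np.zeros(3);print(s["clock"],s["contact_force"].round(1),s["qpos"].round(2),delta(tcp_at(a0,62),toolr(62),s))
Rc=Ro.from_euler('xyz',s["tcp_rot"]);o=s["eef_pos"]
for a in np.linspace(a0,a1,n+1)[1:]:
    d=Rc.inv().apply(toW(tcp_at(a,62),m)[0]-o);k=np.round((d-c)*2)/2;c+=k;print(round(a,3),(k/1000).tolist())
E
python3 low.py 1.36 1.04 8
```

```text
clock: 11.15
eef_pos: [555.5, 308.9, 241.3]
tcp_rot: [3.138, -1.079, 0.441]
contact_force: [-0.0, -0.1, 0.3]
opening: 0.005
grasp_force: 0.1
11.15 [-0.  -0.1  0.3] [ 0.56  0.24  2.34  3.36  0.53 -1.7 ] (array([ 0.5, -0.8,  0.5]), array([ 0.31,  0.16, -0.06]))
1.32 [-0.0035, -0.0005, -0.004]
1.28 [-0.0045, -0.0, -0.0045]
1.24 [-0.0045, -0.0, -0.004]
1.2 [-0.0045, -0.0, -0.004]
1.16 [-0.005, -0.0, -0.004]
1.12 [-0.0045, -0.0, -0.0035]
1.08 [-0.0055, -0.0, -0.0035]
1.04 [-0.005, -0.0, -0.003]
```

```bash
python3 -m inch '[[-0.0035,0,-0.004,0,0,0,1],[-0.0045,0,-0.0045,0,0,0,1],[-0.0045,0,-0.004,0,0,0,1],[-0.0045,0,-0.004,0,0,0,1],[-0.005,0,-0.004,0,0,0,1],[-0.0045,0,-0.0035,0,0,0,1],[-0.0055,0,-0.0035,0,0,0,1],[-0.005,0,-0.003,0,0,0,1]]'
python3 low.py 1.04 0.72 8
python3 - <<'E'
from rig import eyes
import cv2,numpy as np
a=eyes.grab_frame("scene")["img"][100:250,190:340];b=eyes.grab_frame("top")["img"][90:240,220:370]
cv2.imwrite("pics/mid.png",cv2.resize(np.hstack([a,b]),(800,400),interpolation=cv2.INTER_CUBIC))
E
```

```text
clock: 11.95
eef_pos: [514.7, 289.8, 222.7]
tcp_rot: [3.138, -1.079, 0.441]
contact_force: [-1.5, 0.1, -1.3]
opening: -0.003
grasp_force: 0.4
11.95 [-1.5  0.1 -1.3] [ 0.58  0.24  2.44  3.36  0.62 -1.68] (array([ 0.7, -0.6,  0.2]), array([ 0.31,  0.19, -0.07]))
1.0 [-0.0045, -0.0005, -0.003]
0.96 [-0.0055, -0.0, -0.0025]
0.92 [-0.0055, -0.0, -0.0025]
0.88 [-0.006, -0.0, -0.0025]
0.84 [-0.0055, -0.0, -0.002]
0.8 [-0.006, 0.0, -0.002]
0.76 [-0.0055, 0.0, -0.0015]
0.72 [-0.006, 0.0, -0.0015]
```

View pics/mid.png

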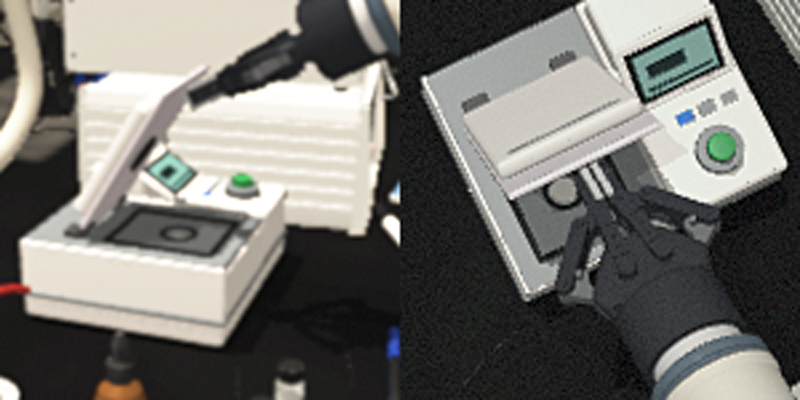

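The cover rests on the fingertips at about 1.04 rad, below the propping angle, so the stay is gone. Next stage of lowering.

```bash
python3 -m inch '[[-0.0045,0,-0.003,0,0,0,1],[-0.0055,0,-0.0025,0,0,0,1],[-0.0055,0,-0.0025,0,0,0,1],[-0.006,0,-0.0025,0,0,0,1],[-0.0055,0,-0.002,0,0,0,1],[-0.006,0,-0.002,0,0,0,1],[-0.0055,0,-0.0015,0,0,0,1],[-0.006,0,-0.0015,0,0,0,1]]'
python3 low.py 0.72 0.40 8
```

```text
clock: 12.85
eef_pos: [481.9, 274.4, 191.6]
tcp_rot: [3.138, -1.079, 0.44]
contact_force: [-0.2, -0.9, -1.0]
opening: 0.0
grasp_force: 0.6
12.85 [-0.2 -0.9 -1. ] [ 0.6   0.31  2.52  3.34  0.78 -1.64] (array([-0.2, -0.5, -0.4]), array([ 0.31,  0.19, -0.07]))
0.68 [-0.006, -0.0005, -0.0015]
0.64 [-0.006, 0.0, -0.001]
0.6 [-0.0065, 0.0, -0.001]
0.56 [-0.006, 0.0, -0.0]
0.52 [-0.006, 0.0, -0.0005]
0.48 [-0.006, 0.0, 0.0]
0.44 [-0.007, 0.0, 0.0005]
0.4 [-0.0065, 0.0, 0.0005]
```

```bash
python3 low.py 0.40 0.0 10 | tail -10
```

```text
0.36 [-0.0565, -0.0005, -0.0025]
0.32 [-0.0065, 0.0, 0.0015]
0.28 [-0.0065, 0.0, 0.001]
0.24 [-0.0065, 0.0, 0.002]
0.2 [-0.006, 0.0, 0.0015]
0.16 [-0.0065, 0.0, 0.002]
0.12 [-0.006, 0.0, 0.0025]
0.08 [-0.006, 0.0, 0.0025]
0.04 [-0.006, 0.0, 0.003]
0.0 [-0.006, 0.0, 0.003]
```

```bash
python3 -m inch '[[-0.006,0,-0.0015,0,0,0,1],[-0.006,0,-0.001,0,0,0,1],[-0.0065,0,-0.001,0,0,0,1],[-0.006,0,0,0,0,0,1],[-0.006,0,-0.0005,0,0,0,1],[-0.006,0,0,0,0,0,1],[-0.007,0,0.0005,0,0,0,1],[-0.0065,0,0.0005,0,0,0,1]]'
python3 low.py 0.40 0.1 8
python3 - <<'E'
from rig import eyes
import cv2,numpy as np
a=eyes.grab_frame("scene")["img"][100:250,190:340];b=eyes.grab_frame("top")["img"][90:240,220:370]
cv2.imwrite("pics/mid2.png",cv2.resize(np.hstack([a,b]),(800,400),interpolation=cv2.INTER_CUBIC))
E
```

```text
clock: 13.65
eef_pos: [458.2, 263.2, 148.9]
tcp_rot: [3.138, -1.079, 0.441]
contact_force: [-0.4, 0.1, -1.8]
opening: 0.003
grasp_force: 0.8
13.65 [-0.4  0.1 -1.8] [ 0.61  0.47  2.58  3.33  0.99 -1.59] (array([ 0.1, -0.4, -0.2]), array([ 0.31,  0.18, -0.07]))
0.363 [-0.006, -0.0005, 0.0005]
0.325 [-0.006, 0.0, 0.001]
0.288 [-0.006, 0.0, 0.0015]
0.25 [-0.006, 0.0, 0.001]
0.212 [-0.006, 0.0, 0.002]
0.175 [-0.006, 0.0, 0.002]
0.137 [-0.006, 0.0, 0.002]
0.1 [-0.0055, 0.0, 0.002]
```

View pics/mid2.png

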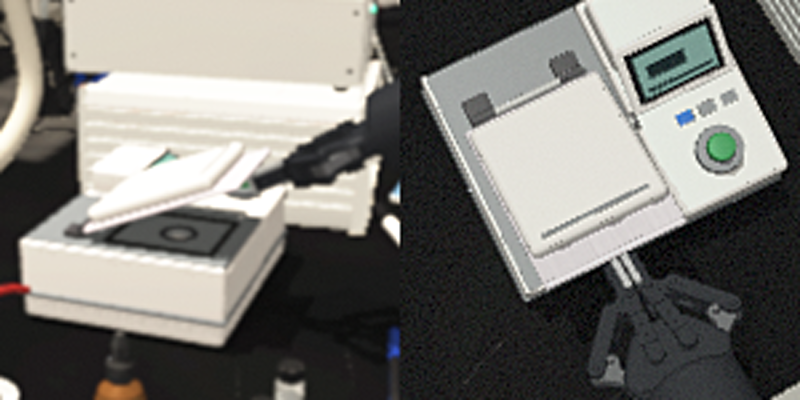

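The cover lies on the fingertips at about 0.4 rad, with the lip overlapping them by about 10 mm. Continuing, slower near the end.

```bash
python3 -m inch '[[-0.006,0,0.0005,0,0,0,1],[-0.006,0,0.001,0,0,0,1],[-0.006,0,0.0015,0,0,0,1],[-0.006,0,0.001,0,0,0,1],[-0.006,0,0.002,0,0,0,1],[-0.006,0,0.002,0,0,0,1],[-0.006,0,0.002,0,0,0,1],[-0.0055,0,0.002,0,0,0,1]]'
python3 low.py 0.1 -0.06 8
```

```text
clock: 14.55
eef_pos: [447.7, 258.3, 101.2]
tcp_rot: [3.138, -1.079, 0.441]
contact_force: [0.2, 0.6, -1.5]
opening: -0.001
grasp_force: 0.8
14.55 [ 0.2  0.6 -1.5] [ 0.62  0.68  2.6   3.32  1.21 -1.55] (array([-0.1, -0.3, -0. ]), array([ 0.31,  0.18, -0.06]))
0.08 [-0.003, -0.0005, 0.0015]
0.06 [-0.003, 0.0, 0.001]
0.04 [-0.003, 0.0, 0.0015]
0.02 [-0.003, 0.0, 0.0015]
0.0 [-0.003, 0.0, 0.0015]
-0.02 [-0.003, 0.0, 0.002]
-0.04 [-0.0025, 0.0, 0.0015]
-0.06 [-0.003, 0.0, 0.0015]
```

```bash
python3 -m inch '[[-0.003,0,0.001,0,0,0,1],[-0.003,0,0.001,0,0,0,1],[-0.003,0,0.0015,0,0,0,1],[-0.003,0,0.0015,0,0,0,1],[-0.003,0,0.0015,0,0,0,1],[-0.003,0,0.0015,0,0,0,1],[-0.003,0,0.0015,0,0,0,1],[0,0,0,0,0,0,1]]'
python3 low.py -0.04 -0.06 1
python3 - <<'E'
from rig import eyes
import cv2,numpy as np
a=eyes.grab_frame("scene")["img"][100:250,190:340];b=eyes.grab_frame("top")["img"][90:240,220:370]
cv2.imwrite("pics/shut.png",cv2.resize(np.hstack([a,b]),(800,400),interpolation=cv2.INTER_CUBIC))
E
```

```text
clock: 15.35
eef_pos: [446.4, 257.6, 78.4]
tcp_rot: [3.138, -1.079, 0.441]
contact_force: [0.2, 0.1, -0.9]
opening: 0.001
grasp_force: 0.0
15.35 [ 0.2  0.1 -0.9] [ 0.62  0.77  2.59  3.31  1.29 -1.53] (array([ 0.1, -0.4,  1.1]), array([ 0.31,  0.19, -0.07]))
-0.06 [-0.0025, -0.0005, 0.003]
```

View pics/shut.png

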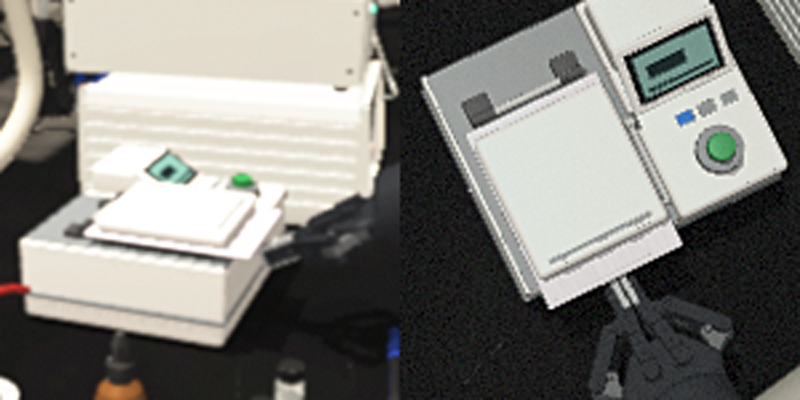

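The cover is shut and level and the pads are unloaded (grasp_force 0); the finger is below the lip. Now retreat forward, rise, and go above the key.

```bash
python3 -m inch '[[-0.007,0,-0.013,0,0,0,1],[-0.007,0,-0.013,0,0,0,1],[-0.007,0,-0.013,0,0,0,1],[-0.007,0,-0.013,0,0,0,1],[0.018,0,-0.009,0,0,0,1],[0.018,0,-0.009,0,0,0,1],[0.018,0,-0.009,0,0,0,1],[0.018,0,-0.009,0,0,0,1]]'
python3 - <<'E'
from h import *
from rig import r
s=r.sense();print(s["qpos"].round(2))
K=np.array([-62,-72,93])+[-9.8,0,17.7]
for h in(60,20):
  for t in(62,):print(h,delta(K+[0,0,h],toolr(t),s),ik(K+[0,0,h],t))
print(delta(K,toolr(62),s))
E
```

```text
clock: 16.25
eef_pos: [417.6, 253.4, 150.8]
tcp_rot: [3.132, -1.073, 0.44]
contact_force: [0.6, 0.2, 0.3]
opening: 0.001
grasp_force: 0.0
[ 0.7   0.46  2.66  3.41  1.05 -1.58]
60 (array([ 58.9, 129.3,  67.9]), array([ 0.67,  0.54, -0.07])) [0.17 0.41 2.47 2.82 0.84]
20 (array([ 23.7, 129.1,  87. ]), array([ 0.67,  0.54, -0.07])) [0.17 0.55 2.47 2.85 0.97]
(array([  6.2, 129.1,  96.6]), array([ 0.67,  0.54, -0.07]))
```

```bash
python3 -m inch '[[0.012,0.02,0.002,0,0,0,1],[0.012,0.02,0.002,0,0,0,1],[0.008,0.02,0.008,0,0,0,1],[0.008,0.02,0.010,0,0,0,1],[0.008,0.02,0.014,0,0,0,1],[0.005,0.02,0.014,0,0,0,1],[0.006,0.009,0.018,0,0,0,1],[0,0,0,0,0,0,1]]'
python3 - <<'E'
from h import *
from rig import r,eyes
import cv2
s=r.sense();print(s["qpos"].round(2),s["contact_force"])
K=np.array([-62,-72,93])+[-9.8,0,17.7]
for h in(20,4):print(h,delta(K+[0,0,h],toolr(62),s))
# key height by triangulating green centroids
from scipy.optimize import least_squares
obs=[]
for n in("top","scene"):
  F=np.load(n+".npz");I=F["img"].astype(int);M=(I[...,1]>90)&(I[...,1]>I[...,2]*1.6)&(I[...,1]>I[...,0]*1.4)
  k,l,st,ce=cv2.connectedComponentsWithStats(M.astype(np.uint8))
  for i in range(1,k):
    if st[i,4]>15: print(n,st[i],ce[i])
  i=1+np.argmax(st[1:,4]);obs.append((F,ce[i]))
q=least_squares(lambda X:np.concatenate([proj(X[None],F)[0]-c for F,c in obs]),[560,177,93.]);print(q.x,q.fun)
E
```

```text
clock: 17.05
eef_pos: [554.2, 172.3, 171.1]
tcp_rot: [3.131, -1.076, 0.439]
contact_force: [0.5, -0.5, -0.3]
opening: 0.001
grasp_force: 0.0
[ 0.18  0.4   2.47  2.83  0.81 -1.48] [ 0.54252104 -0.54016758 -0.25772294]
20 (array([-36.7,  -1.9,  17.2]), array([ 0.8 ,  0.35, -0.11]))
4 (array([-50.8,  -1.9,  24.8]), array([ 0.8 ,  0.35, -0.11]))
top [335 140  11  10  88] [340.07954545 144.59090909]
scene [277 165   7   5  25] [280.44 167.32]
[560.71370696 177.02783694 100.16592216] [ 0.06974911  0.08184875 -0.14047448 -0.00938872]
```

Triangulated key top is at about z 100 and its xy agrees with the fit. Descend to about 7 mm above it.

```bash
python3 -m inch '[[-0.01,-0.001,0.005,0,0,0,1],[-0.01,-0.001,0.005,0,0,0,1],[-0.01,0,0.005,0,0,0,1],[-0.007,0,0.003,0,0,0,1],[-0.004,0,0.002,0,0,0,1],[0,0,0,0,0,0,1]]'
python3 -m inch '[[-0.0018,0,0.001,0,0,0,1],[-0.0018,0,0.001,0,0,0,1],[-0.0018,0,0.001,0,0,0,1],[0,0,0,0,0,0,1]]'
python3 -m inch '[[-0.0018,0,0.001,0,0,0,1],[-0.0018,0,0.001,0,0,0,1],[0,0,0,0,0,0,1]]'
```

```text
clock: 17.65
eef_pos: [548.3, 173.6, 124.2]
tcp_rot: [3.132, -1.072, 0.44]
contact_force: [-0.7, 0.0, -0.3]
opening: -0.001
grasp_force: 0.0
clock: 18.05
eef_pos: [549.1, 173.5, 119.1]
tcp_rot: [3.131, -1.075, 0.441]
contact_force: [-0.7, -0.4, 3.4]
opening: 0.0
grasp_force: 1.4
clock: 18.35
eef_pos: [549.3, 173.6, 116.6]
tcp_rot: [3.131, -1.079, 0.441]
contact_force: [-10.3, -3.0, 17.9]
opening: 0.001
grasp_force: 9.1
```

18 N suggests the key is on its stop; I'll map force against height while letting go, to confirm the travel.

```bash
for i in 1 2 3 4 5 6 7; do python3 -m inch '[[0.0009,0,-0.0005,0,0,0,1],[0,0,0,0,0,0,1]]' | grep -E 'eef|contact'; done
```

```text
eef_pos: [549.2, 173.5, 116.9]
contact_force: [-5.5, -1.0, 10.1]
eef_pos: [549.1, 173.4, 117.2]
contact_force: [-2.7, 0.8, 4.6]
eef_pos: [549.1, 173.4, 117.9]
contact_force: [-0.6, 1.6, 3.8]
eef_pos: [549.1, 173.4, 118.9]
contact_force: [-0.2, 1.3, 2.9]
eef_pos: [549.1, 173.4, 120.0]
contact_force: [0.3, 1.5, 2.3]
eef_pos: [549.0, 173.4, 121.0]
contact_force: [0.2, 1.6, 1.7]
eef_pos: [549.0, 173.2, 121.9]
contact_force: [0.7, 1.6, 1.3]
```

Force falls linearly from about 4 N to about 1 N over 5 mm: the key was right down against its stop. Retract and hand in.

```bash
python3 -m inch '[[0.009,0,-0.005,0,0,0,1],[0.018,0,-0.009,0,0,0,1],[0.018,0,-0.009,0,0,0,1],[0.018,0,-0.009,0,0,0,1],[0,0,0,0,0,0,1],[0,0,0,0,0,0,1],[0,0,0,0,0,0,1]]'
python3 -c "
from rig import r
print(r.sense()['contact_force']);print(r.sign_off())"
```

```text
clock: 20.45
eef_pos: [550.0, 174.3, 191.4]
tcp_rot: [3.132, -1.072, 0.44]
contact_force: [-0.1, -0.0, -0.2]
opening: -0.006
grasp_force: 0.0
[-0.06368857 -0.04414247 -0.22705844]
the job is handed in; nothing more can be done
None
```

I handed the job in at about 20 s of robot time, and no pass or fail result came back: I raised the cover off its stay, lowered it shut on the fingers, pressed the start key down to its stop (about 4 N spring force plus firm contact) and let go, with the arm clear at the end.

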